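Press the spice tins home with the push bar

ROBOT

A 6-joint arm with a two-finger parallel gripper is mounted at the origin on the work surface. World frame = base frame: x ahead of the robot, y to its left, z up, the work surface at z = 0. Lengths are in m, angles in rad, forces in N, time in s.
With the tool pointing down it reaches from about 0.275 to 0.775 m from the base axis. Payload 14.6 kg.
Tool frame: the origin (TCP) lies at the very end of the fingers, on their centre line; the grasp point (between the pads) lies 19 mm behind it (grasp_offset is the distance from the TCP to the grasp point, in m); z points along the fingers, y is the direction in which the jaws open and shut (so a half turn about z gives the same grasp; the last joint's range is limited). The gripper opens to 85 mm and grips with 20 to 120 N. Pads are 22 mm wide; open, the fingers measure 114 mm over their backs; the gripper's body (76 mm by 85 mm) begins 54 mm behind the grasp point. The pads swing forward as they close: fully open they stand 13 mm farther back than shut.
Start: joints at [1.127, 0.263, -0.048, 1.259, 0, 1.415], TCP at [0.15, 0.503, 0.231] pointing down, gripper open.
Joint ranges: [-2.65, 2.65], [-0.89, 1.7], [-1.18, 1.37], [-2.13, 2.11], [-1.35, 1.29], [-3.14, 3.14]. Speed limits (rad/s): [1.89, 1.89, 2.57, 2.79, 3.14, 3.14].

INTERFACE

Orientations are given as [roll, pitch, yaw] about the fixed x, y, z axes, in that order (R = Rz(yaw) Ry(pitch) Rx(roll)).
In Python, from cell import * gives the robot as it stands.
- The arm moves only by the tool jog_arm, never from a script. Its argument "deltas" is a list of rows, each a list of 2 entries, a list of its own where there are three numbers: the shift along the world's x, y, z normalised to -1 to 1, where 1 is 5 cm, then the turn, a rotation vector about the world's x, y, z normalised to -1 to 1, where 1 is 0.12 rad. A call has 1 to 10 rows; each row shifts and turns the pose as measured when the row begins; what a row does not reach is not made up. A row lasts 1/10 s, in which the tool goes at most 50 mm and 8.59 degrees, less where a joint would pass 70% of its speed; a pose out of reach is approached as far as the arm can. A call with a number of a shift or a turn outside -1 to 1 is refused whole. A call with a gripper value outside its range is refused whole. "claw" is the closure, from 0 (fully open) to 1 (shut), set as the call begins (left out, the last holds). The fingers move at their own pace and stop on an object; "newtons" is the grip in N (left out, the last holds). Time passes only in rows, so rows that do not move let the fingers close. It gives the time, the measured TCP pose, the force and the opening at its end, in the units of the state.
- state(): the state, without advancing time (a new reading comes with each control period).
- capture(name): name is "side" or "top"; returns the picture (400x640x3 uint8, red, green, blue); there is no depth.
- calibration(name): a dict with "fx", "fy", "cx", "cy" (pixels), "k1" (the pictures are not rectified: a ray, as slopes to the right and down, at radius r is drawn at 1 + k1 r^2 times it, then the intrinsics apply), "T" (4x4, takes a point from camera to world coordinates). Camera axes: x right, y up, looking along -z (the intrinsics and any distortion apply to the point x, -y, -z); pixel columns grow to the right and rows downward; lengths in m; the calibration is good to about 2 mm. A picture is of the moment at which its call begins. calibration takes no time and is no camera call.
- sign_off(): hands the job in, once; it reports no verdict.
The state is a dict: "t": time; "qpos": joint angles; "dq": joint speeds; "effort": joint torques, N m; "tool_pos": TCP position; "ee_rot": TCP orientation; "wrist_force": force on the tool from outside, world axes, zero at the start; "torque": the same for the moment, N m; "finger_gap": opening from 0.0 (shut) to 1.0 (fully open).
Only numpy, scipy, OpenCV 4.12 (cv2) and the standard library are available. Lean on these libraries where they do the work, as an engineer would, in place of code of your own. Each camera call takes 0.05 s, during which the arm holds its last target.

TASK

Pick the steel push bar up off the trivet by its wooden grip and, touching the tins only with the bar, sweep the four low black-lidded spice tins together as one row into the steel holder. Press them squarely against its sprung orange rail with about a kilogram of push (never as much as one and a half) for a second, so that every tin bears on the rail, then ease off and gently stand the bar back upright on the middle of the trivet, leaving the row standing at the rail and everything else undisturbed.

Things in the scene. Friction and masses are not known exactly. Their poses are not given: they have to be found in the camera images.
- holder: Brushed-steel holder bolted to the bare ledge, open to its -x side. Origin on the ledge, midway between its side cheeks; x is the direction tins are pushed in, y along the rail, z up. Cheeks 40 mm tall, 276 mm clear between them, from x = -55 to 42 mm; steel back 55 mm tall at x = 42 to 58 mm. Carries the orange rail.
- rail_near (a point): Fixed mark on the holder, 48 mm to the -x side of its origin, 13 mm up: the nearest place the slick orange rail's upright face (240 mm along y, 6 to 20 mm above the ledge) can be. Its clamp setting varies and is not measured: the free face is 0 to 40 mm further along +x. It is sprung (6 N per mm, 14 mm travel, springs back) and swivels 3 degrees (1.5 N m per rad).
- pusher: The straightedge: steel bar 210 mm long (its y), 36 mm tall, 16 mm thick (x), 22 mm thick over a straight lip along both sides, 4 to 14 mm above the underside; with an upright wooden grip on its middle, 24 mm thick (x), 60 mm wide (y), from 36 to 100 mm above the bar's underside. Origin: centre of the underside; z up; both long faces alike. 350 g. Stands upright on the trivet at the start.
- trivet: Square blue and white ceramic trivet, 160 x 160 mm, fixed; origin at the centre of its underside on the ledge, its flat top 12 mm above that.
- tin0: Low stainless spice tin with a black lid, upright cylinder 40 mm in diameter, 32 mm tall, about 50 to 100 g; origin at the centre of its underside. Loose on the ledge in front of the holder's rail.
- tin1: Low stainless spice tin with a black lid, upright cylinder 40 mm in diameter, 32 mm tall, about 50 to 100 g; origin at the centre of its underside. Loose on the ledge in front of the holder's rail.
- tin2: Low stainless spice tin with a black lid, upright cylinder 40 mm in diameter, 32 mm tall, about 50 to 100 g; origin at the centre of its underside. Loose on the ledge in front of the holder's rail.
- tin3: Low stainless spice tin with a black lid, upright cylinder 40 mm in diameter, 32 mm tall, about 50 to 100 g; origin at the centre of its underside. Loose on the ledge in front of the holder's rail.
- susan: Fixed wooden lazy susan, 170 mm in diameter, top 24 mm above the ledge; origin at the centre of its underside. Leave alone.
- susan_tin: Tall stainless tin with a white lid, 53 mm in diameter, 74 mm tall, standing on the lazy susan; origin at the centre of its underside. Not one of the four; leave alone.
- canister: White plastic canister with red screw top, 100 mm in diameter, 127 mm tall, origin at the centre of its underside. Leave alone.
- tongs: Orange silicone tongs lying flat, about 270 mm long along x, 85 mm wide, 14 mm high; origin on the ledge near their middle. Leave alone.
- skewer_block: Dark wooden skewer block 90 x 130 x 75 mm with skewers rising to 160 mm; origin at the centre of its underside. Leave alone.
- mill: Wooden pepper mill, 52 mm in diameter, 140 mm tall; origin at the centre of its underside. Leave alone.
- bowl: Terracotta bowl, 110 mm in diameter, 45 mm tall; origin at the centre of its underside. Leave alone.
Things that resemble listed ones, but are neither listed nor needed, are in the scene too. What is shaped like the pusher but yellow is not meant. Leave any yellow look-alike of the tin3 alone.

How it is judged:
On the way, in this order (a step that is already met when the one before it is completed fails the run):
1. the push bar is lifted clear of the trivet (height (world z) of pusher above 0.025 m), for 0.1 s.
2. all four tins at once are pressed by the bar on one side and bear on the sprung rail on the other, each with at least 0.8 N and the holder with at least 5 N in all, for half a second (contact force between each of tin0, tin1, tin2, tin3 and holder above 0.8 N and contact force between each of tin0, tin1, tin2, tin3 and pusher above 0.8 N and contact force between holder and anything else above 5 N), for 0.5 s.
At the end, for the whole second after the job is handed in: All four tins upright, at rest, in line within 6 mm (at most 14), centres 20 to 78 mm on the -x side of the holder's origin, within 120 mm of its middle sideways. The push bar stands upright (0.08 rad), released, at rest on the trivet, centre within 35 mm of the trivet's centre (y of tin0 in the frame of holder between -0.12 and 0.12 m and angle between each of tin0, tin1, tin2, tin3's own z axis and vertical below 0.1 rad and linear speed of each of tin0, tin1, tin2, tin3, pusher below 0.01 m/s and y of tin1 in the frame of holder between -0.12 and 0.12 m and y of tin2 in the frame of holder between -0.12 and 0.12 m and y of tin3 in the frame of holder between -0.12 and 0.12 m and ((x of tin0 in the frame of holder between -0.078 and -0.064 m and x of tin1 in the frame of holder between -0.078 and -0.064 m and x of tin2 in the frame of holder between -0.078 and -0.064 m and x of tin3 in the frame of holder between -0.078 and -0.064 m) or (x of tin0 in the frame of holder between -0.07 and -0.056 m and x of tin1 in the frame of holder between -0.07 and -0.056 m and x of tin2 in the frame of holder between -0.07 and -0.056 m and x of tin3 in the frame of holder between -0.07 and -0.056 m) or (x of tin0 in the frame of holder between -0.062 and -0.048 m and x of tin1 in the frame of holder between -0.062 and -0.048 m and x of tin2 in the frame of holder between -0.062 and -0.048 m and x of tin3 in the frame of holder between -0.062 and -0.048 m) or (x of tin0 in the frame of holder between -0.054 and -0.04 m and x of tin1 in the frame of holder between -0.054 and -0.04 m and x of tin2 in the frame of holder between -0.054 and -0.04 m and x of tin3 in the frame of holder between -0.054 and -0.04 m) or (x of tin0 in the frame of holder between -0.046 and -0.032 m and x of tin1 in the frame of holder between -0.046 and -0.032 m and x of tin2 in the frame of holder between -0.046 and -0.032 m and x of tin3 in the frame of holder between -0.046 and -0.032 m) or (x of tin0 in the frame of holder between -0.038 and -0.024 m and x of tin1 in the frame of holder between -0.038 and -0.024 m and x of tin2 in the frame of holder between -0.038 and -0.024 m and x of tin3 in the frame of holder between -0.038 and -0.024 m) or (x of tin0 in the frame of holder between -0.034 and -0.02 m and x of tin1 in the frame of holder between -0.034 and -0.02 m and x of tin2 in the frame of holder between -0.034 and -0.02 m and x of tin3 in the frame of holder between -0.034 and -0.02 m)) and horizontal distance between pusher and trivet below 0.035 m and height (world z) of pusher between 0.008 and 0.018 m and angle between pusher's own z axis and vertical below 0.08 rad); the robot touches nothing.
It fails at once if the holder is loaded with more than 14 N (contact force between holder and anything else above 14 N).
It fails at once if the fingers or arm touch a spice tin (contact force between any of the fingers, the arm and tin0 above 0.3 N or contact force between any of the fingers, the arm and tin1 above 0.3 N or contact force between any of the fingers, the arm and tin2 above 0.3 N or contact force between any of the fingers, the arm and tin3 above 0.3 N).
It fails at once if a spice tin is tipped over or lifted (angle between any of tin0, tin1, tin2, tin3's own z axis and vertical above 0.4 rad or height (world z) of any of tin0, tin1, tin2, tin3 above 0.03 m).
It fails at once if the push bar is banged down on the ceramic trivet (more than 60 N) (contact force between pusher and trivet above 60 N).
It fails at once if a bystander is moved by more than 20 mm (distance of any of susan_tin, canister, tongs, skewer_block, mill, bowl from where it was at the start of the episode above 0.02 m).
It also fails if it takes over 72 s, if anything falls off the work surface, if the arm or the gripper's body presses on something with over 40 N, if the wrist force passes 120 N, or if a joint passes its speed limit or range.

## Working session

There is one attempt and no reset: what is moved stays moved. The work goes in short steps, Python scripts to look and compute and a tool call to move; the robot and the scene stay as the last step left them, time stands still between calls to the robot, and variables do not carry over. Pictures are saved under pics/ and viewed, and the job is handed in when it is done.

Besides the shell and the picture viewer there is one more tool, called after "Call:" by a JSON object that holds its "method" and its "body". jog_arm: Moves the arm, as the interface text tells. Its arguments: {"type":"object","properties":{"deltas":{"type":"array","items":{"type":"array"}},"claw":{"type":"number"},"newtons":{"type":"number"}},"required":["deltas"]}

```bash
mkdir -p pics; ls; python3 - <<'E'
from cell import *
import cv2
for n in("top","side"):
    im=capture(n); cv2.imwrite(f"pics/{n}0.png",im[:,:,::-1]); c=calibration(n); print(n,c)
print(state())
E
```

```text
pics
top {'fx': 373.44765539271816, 'fy': 373.44765539271816, 'cx': 315.4409135418916, 'cy': 200.22910513283412, 'k1': -0.0696514099716523, 'T': array([[ 0.06991351,  0.97605696, -0.20597309,  0.2596662 ],
       [-0.9975452 ,  0.06922589, -0.01055224, -0.00193452],
       [ 0.00395908,  0.20620521,  0.97850076,  1.14159925],
       [ 0.        ,  0.        ,  0.        ,  1.        ]])}
side {'fx': 369.7474014408737, 'fy': 369.7474014408737, 'cx': 317.7849500147601, 'cy': 203.36485558194175, 'k1': 0.027857950258334707, 'T': array([[-0.96567892,  0.17633945, -0.19070559,  0.28584001],
       [-0.2593293 , -0.69578635,  0.66979823,  0.70778155],
       [-0.01457849,  0.69626558,  0.7176362 ,  0.80829303],
       [ 0.        ,  0.        ,  0.        ,  1.        ]])}
{'t': 0.1, 'qpos': array([ 1.12669195e+00,  2.63474126e-01, -4.88551739e-02,  1.25941000e+00,
        1.95161627e-05,  1.41554972e+00]), 'dq': array([-0.00138133, -0.00098123,  0.0032362 ,  0.00107478, -0.00096595,
       -0.00058813]), 'effort': array([ 2.28178935e-03, -6.38576818e+01,  3.85064149e+01,  9.93471971e-03,
       -2.31290242e-04, -8.28048542e-06]), 'tool_pos': array([0.14941756, 0.50303584, 0.2308804 ]), 'ee_rot': array([-3.14066404e+00, -1.65086797e-04,  2.85273479e+00]), 'wrist_force': array([-0.24373507,  0.61255413, -0.37803494]), 'torque': array([-0.04132843, -0.01113022, -0.01200998]), 'finger_gap': 0.998739595956039}
```

View pics/top0.png

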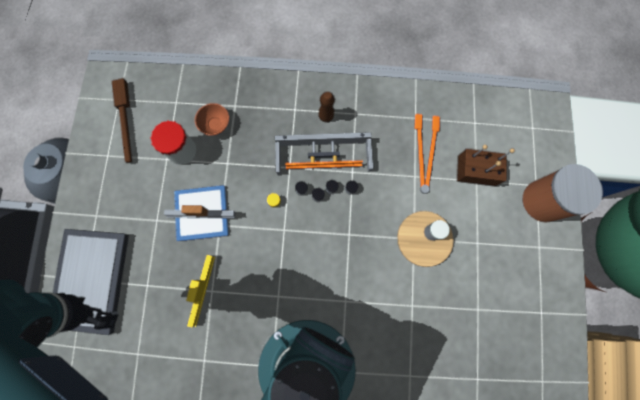

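View pics/side0.png

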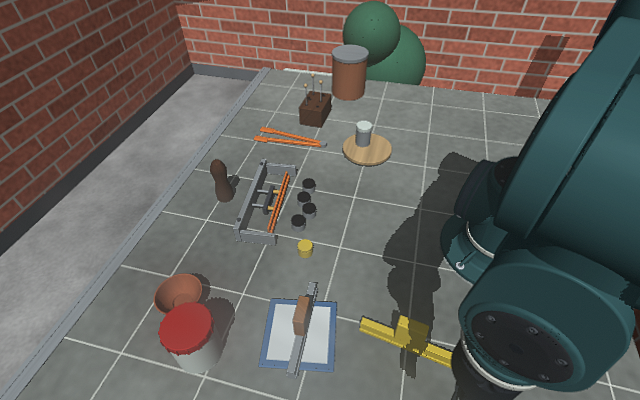

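The top view (right is −y, up is +x) shows these candidates:
- **Bar:** the steel bar with wooden grip on the blue trivet is at (195,211). The yellow look-alike is at (201,291), and a brown brush-like thing is at (122,120).
- **Tins:** the black-lidded ones are at (302,188), (319,194), (333,186) and (353,187). The yellow look-alike is at (274,200).

I choose the steel bar and the four black-lidded tins, and check them in a crop.

```bash
cat > h.py <<'E'
from cell import *
import cv2, numpy as np
def K(c): return np.array([[c['fx'],0,c['cx']],[0,c['fy'],c['cy']],[0,0,1]])
def ray(c,uv):
    # undistort with cv2: model x_d = x(1+k1 r^2)
    p=cv2.undistortPoints(np.array(uv,float).reshape(-1,1,2),K(c),np.array([c['k1'],0,0,0,0]))[:,0]
    d=np.c_[p[:,0],-p[:,1],-np.ones(len(p))]
    return d@c['T'][:3,:3].T, c['T'][:3,3]
def w(c,uv,z):
    d,o=ray(c,uv); s=(z-o[2])/d[:,2]; return o+d*s[:,None]
def proj(c,P):
    P=np.atleast_2d(P).astype(float); q=(P-c['T'][:3,3])@c['T'][:3,:3]
    x=q[:,0]/-q[:,2]; y=-q[:,1]/-q[:,2]; r=1+c['k1']*(x*x+y*y)
    return np.c_[c['fx']*x*r+c['cx'],c['fy']*y*r+c['cy']]
def crop(im,x0,y0,x1,y1,s,name):
    cv2.imwrite('pics/'+name,cv2.resize(im[y0:y1,x0:x1,::-1],None,fx=s,fy=s,interpolation=cv2.INTER_CUBIC))
E
python3 - <<'E'
import cv2
from h import crop
t=cv2.imread('pics/top0.png')[:,:,::-1];s=cv2.imread('pics/side0.png')[:,:,::-1]
crop(t,255,120,385,215,6,'t_h.png'); crop(t,155,175,245,250,8,'t_p.png'); crop(s,225,150,335,260,5,'s_h.png'); crop(s,250,275,350,380,5,'s_p.png')
E
```

```text
(no output)
```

View pics/t_h.png

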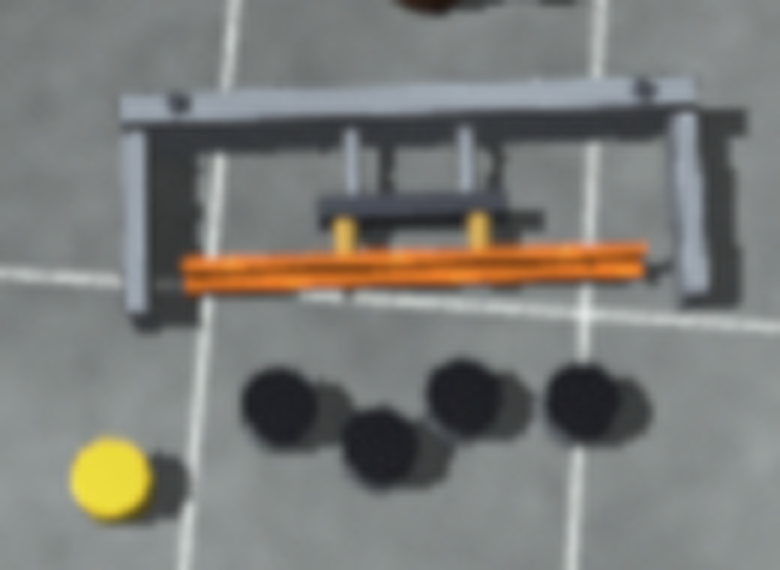

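View pics/t_p.png

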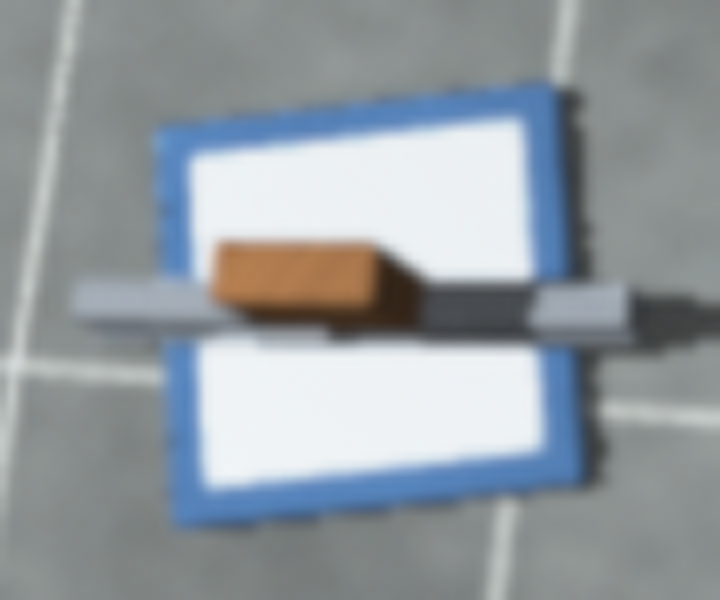

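View pics/s_h.png

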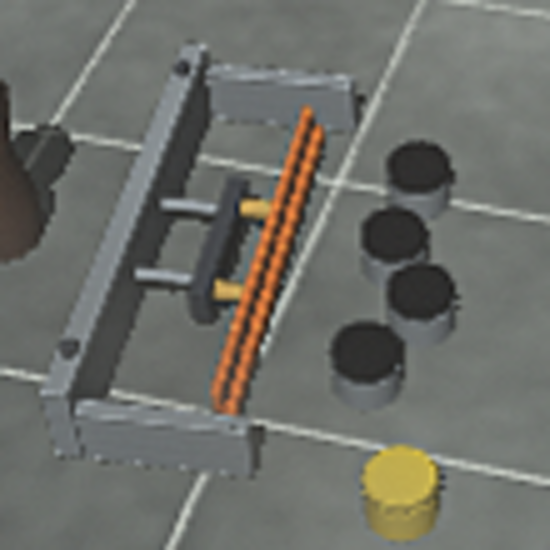

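View pics/s_p.png

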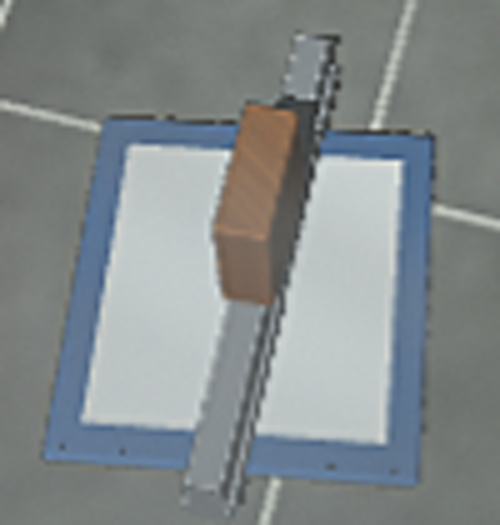

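The crops confirm the choice: grey bar with wooden grip on the blue/white trivet, four black lids in front of the orange rail, and a yellow tin to the left that I must avoid.

```bash
python3 - <<'E'
from h import *
from scipy.optimize import least_squares
ct,cs=calibration('top'),calibration('side')
U=lambda pts,x0,y0,s:(np.array(pts,float)+.5)/s-.5+[x0,y0]
def T(p): return U(p,255,120,6)
def S(p): return U(p,225,150,5)
def TP(p): return U(p,155,175,8)
def SP(p): return U(p,250,275,5)
a=w(ct,T([(280,407),(381,447),(464,398),(583,402),(111,478)]),.032)
b=w(cs,S([(367,352),(421,293),(395,237),(420,168),(401,478)]),.032)
print('tins top\n',a.round(4),'\nside\n',b.round(4))
# holder fit
def fit(objs,p0):
    # objs list (cam, pix, model pts)
    def f(p):
        R=np.array([[np.cos(p[2]),-np.sin(p[2]),0],[np.sin(p[2]),np.cos(p[2]),0],[0,0,1]])
        return np.concatenate([(proj(c,np.array(m)@R.T+[p[0],p[1],0])-px).ravel() for c,px,m in objs])
    r=least_squares(f,p0,loss='soft_l1'); return r.x, f(r.x).reshape(-1,2).round(1).tolist()
hw=.138
# top: back front-top edge meets cheeks; cheek front inner top
o=[(ct,T([(148,313),(682,300)]),[(-.055,hw,.04),(-.055,-hw,.04)]),
   (cs,S([(253,427),(353,78)]),[(-.055,hw,.04),(-.055,-hw,.04)])]
print('holder',fit(o[:1],[.5,0,0]),fit(o[1:],[.5,0,0]),fit(o,[.5,0,0]))
print('back top corners',w(ct,T([(122,97),(697,78),(697,100),(122,122)]),.055).round(4).tolist())
print('back side bolts top',w(ct,T([(178,103),(645,88)]),.055).round(4).tolist(),w(cs,S([(68,350),(182,67)]),.055).round(4).tolist())
print('rail ends near edge top z=.02',w(ct,T([(183,294),(645,276)]),.006).round(4).tolist(),w(ct,T([(183,257),(645,244)]),.02).round(4).tolist(), 'side',w(cs,S([(240,408),(324,130)]),.02).round(4).tolist())
# trivet
h=.08
tv=[(h,h,.012),(h,-h,.012),(-h,-h,.012),(-h,h,.012)]
tt=TP([(153,128),(555,85),(583,485),(175,525)]); ts=SP([(105,117),(435,135),(418,480),(45,458)])
print(w(ct,tt,.012).round(4).tolist(),w(cs,ts,.012).round(4).tolist())
# pusher: grip top corners z=.112, bar top z=.048
gt=w(ct,TP([(217,243),(378,243),(373,307),(215,303)]),.112);gs=w(cs,SP([(247,103),(297,112),(270,235),(215,230)]),.112)
print('grip',gt.round(4).tolist(),gt.mean(0),'\n',gs.round(4).tolist(),gs.mean(0))
print('bar ends top',w(ct,TP([(78,300-15),(72,318),(630,288),(630,318)]),.048).round(4).tolist(),w(cs,SP([(295,37),(335,40),(188,490),(232,490)]),.048).round(4).tolist())
E
```

```text
tins top
 [[ 0.5301  0.0561  0.032 ]
 [ 0.5129  0.0033  0.032 ]
 [ 0.5415 -0.0372  0.032 ]
 [ 0.5437 -0.0979  0.032 ]
 [ 0.4872  0.1387  0.032 ]] 
side
 [[ 0.5291  0.0597  0.032 ]
 [ 0.5123  0.0084  0.032 ]
 [ 0.5399 -0.0319  0.032 ]
 [ 0.5422 -0.0936  0.032 ]
 [ 0.4855  0.1401  0.032 ]]
holder (array([ 0.6406965, -0.0039195,  0.0967651]), [[-0.4, 0.0], [0.4, -0.0]]) (array([ 0.64072068, -0.00120952,  0.11095005]), [[0.1, -0.9], [-0.1, 2.6]]) (array([ 0.6408968 , -0.00319078,  0.10427055]), [[-0.5, 0.2], [0.3, -0.4], [-0.1, -1.4], [0.3, 2.3]])
back top corners [[0.6829, 0.1491, 0.055], [0.7147, -0.1466, 0.055], [0.7026, -0.147, 0.055], [0.6693, 0.1478, 0.055]]
back side bolts top [[0.6816, 0.12, 0.055], [0.7072, -0.1199, 0.055]] [[0.6807, 0.1178, 0.055], [0.7077, -0.1238, 0.055]]
rail ends near edge top z=.02 [[0.5941, 0.1133, 0.006], [0.6214, -0.1296, 0.006]] [[0.61, 0.1137, 0.02], [0.6344, -0.1273, 0.02]] side [[0.5889, 0.1067, 0.02], [0.6158, -0.1255, 0.02]]
[[0.4969, 0.4558, 0.012], [0.5252, 0.2991, 0.012], [0.3701, 0.2697, 0.012], [0.3432, 0.4245, 0.012]] [[0.5252, 0.2987, 0.012], [0.3695, 0.2682, 0.012], [0.3409, 0.424, 0.012], [0.4944, 0.4549, 0.012]]
grip [[0.436, 0.386, 0.112], [0.4401, 0.3284, 0.112], [0.4172, 0.3272, 0.112], [0.4146, 0.3837, 0.112]] [0.42697805 0.35632344 0.112     ] 
 [[0.4392, 0.3288, 0.112], [0.4176, 0.3276, 0.112], [0.4129, 0.383, 0.112], [0.4349, 0.3865, 0.112]] [0.42616682 0.35648145 0.112     ]
bar ends top [[0.4272, 0.4609, 0.048], [0.4146, 0.4613, 0.048], [0.4411, 0.252, 0.048], [0.4298, 0.2507, 0.048]] [[0.4416, 0.2547, 0.048], [0.4228, 0.2515, 0.048], [0.4256, 0.4636, 0.048], [0.4087, 0.4592, 0.048]]
```

Fitted poses, where the two cameras agree to within about 5 mm:

| Item | Position (x, y) | Yaw | Notes |
|---|---|---|---|
| Bar | (0.427, 0.356) | 0.07 | On the trivet |
| Trivet | (0.433, 0.362) | – | – |
| Holder | ≈ (0.643, −0.005) | 0.107 | – |
| Tins | – | – | y' = 75, 25, −18, −80 mm; x' ≈ −105 to −128 mm |

Next I move above the grip with the jaws along the bar's x.

Call:
{"method": "jog_arm", "body": {"deltas": [[[0.55,-0.3,0],[0,0,-1]],[[0.55,-0.3,0],[0,0,-1]],[[0.55,-0.3,0],[0,0,-1]],[[0.55,-0.3,0],[0,0,-1]],[[0.55,-0.3,0],[0,0,-1]],[[0.55,-0.3,0],[0,0,-1]],[[0.55,-0.3,0],[0,0,-1]],[[0.55,-0.3,0],[0,0,-1]],[[0.55,-0.3,0],[0,0,-1]],[[0.55,-0.3,0],[0,0,-1]]], "claw": 0}}

```text
t: 1.1
tool_pos: [0.4302, 0.3465, 0.2284]
ee_rot: [-3.136, 0.0, 1.613]
wrist_force: [0.3, -0.2, -1.0]
finger_gap: 1.002
```

Call:
{"method": "jog_arm", "body": {"deltas": [[[-0.07,0.19,0],[0,-0.04,0.23]],[[0,0,-0.5],[0,0,0]],[[0,0,-0.5],[0,0,0]],[[0,0,0],[0,0,0]]]}}

```text
t: 1.5
tool_pos: [0.4295, 0.3545, 0.176]
ee_rot: [-3.14, 0.001, 1.634]
wrist_force: [-0.5, -0.5, 0.3]
finger_gap: 1.001
```

```bash
python3 - <<'E'
from h import *
t=capture('top');s=capture('side');print(state())
crop(t,130,150,270,270,5,'t1.png');crop(s,200,200,400,390,4,'s1.png')
E
```

```text
{'t': 1.6, 'qpos': array([ 5.43729496e-01,  3.38726216e-01, -8.14615893e-02,  1.14891554e+00,
       -1.63408941e-04,  2.05108731e+00]), 'dq': array([-0.0026228 , -0.01227947,  0.02784992,  0.00810969, -0.0003566 ,
        0.00137667]), 'effort': array([-1.79608245e-01, -6.73676419e+01,  3.57037997e+01, -5.31549789e-01,
       -1.55928905e-03, -1.55092363e-02]), 'tool_pos': array([0.43055216, 0.35510243, 0.17873631]), 'ee_rot': array([ 3.14001572e+00, -6.37297498e-04,  1.63423520e+00]), 'wrist_force': array([ 0.03585319, -0.08622007,  1.01428883]), 'torque': array([ 0.03495664, -0.03407859,  0.03454938]), 'finger_gap': 0.9994407410856109}
```

View pics/s1.png

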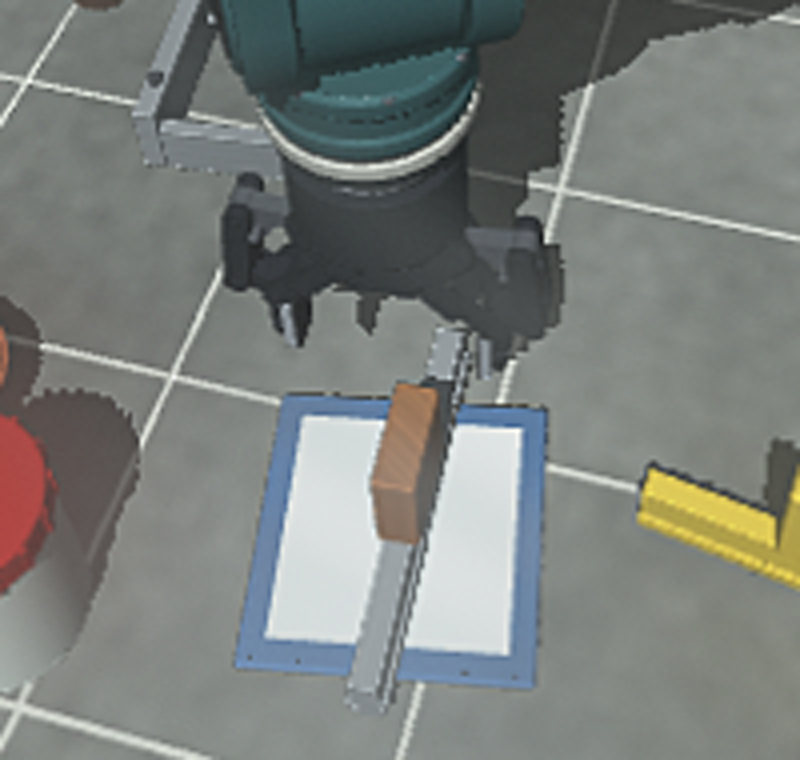

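```bash
python3 - <<'E'
from h import *
c=calibration('side')
for z in(.178,.191,.112):print(z,(proj(c,[.4305,.355,z])-[200,200])*4)
E
```

```text
0.178 [[390.43205808 360.70212158]]
0.191 [[388.97964734 346.27581681]]
0.112 [[397.25784435 428.58141762]]
```

The side view shows the fingers straddling the grip line, finger mid at crop (390,350), as the projection predicts. I descend now.

Call:
{"method": "jog_arm", "body": {"deltas": [[[-0.07,0.02,-0.3],[0,0,0.06]],[[0,0,-0.4],[0,0,0]],[[0,0,-0.4],[0,0,0]],[[0,0,-0.4],[0,0,0]],[[0,0,-0.4],[0,0,0]],[[0,0,-0.2],[0,0,0]],[[0,0,0],[0,0,0]],[[0,0,0],[0,0,0]]]}}

```text
t: 2.4
tool_pos: [0.4303, 0.3608, 0.0817]
ee_rot: [3.127, -0.008, 1.647]
wrist_force: [0.3, -0.6, 0.1]
finger_gap: 0.996
```

Call:
{"method": "jog_arm", "body": {"deltas": [[[-0.07,-0.09,-0.2],[-0.06,0.12,-0.04]],[[0,0,-0.15],[0,0,0]],[[0,0,0],[0,0,0]],[[0,0,0],[0,0,0]]]}}

```text
t: 2.8
tool_pos: [0.4276, 0.3566, 0.065]
ee_rot: [3.141, -0.002, 1.642]
wrist_force: [0.1, -1.1, 0.2]
finger_gap: 1.0
```

Call:
{"method": "jog_arm", "body": {"deltas": [[[0,0,-0.08],[0,0,0]],[[0,0,0],[0,0,0]],[[0,0,0],[0,0,0]],[[0,0,0],[0,0,0]],[[0,0,0],[0,0,0]],[[0,0,0],[0,0,0]],[[0,0,0],[0,0,0]],[[0,0,0],[0,0,0]],[[0,0,0],[0,0,0]],[[0,0,0],[0,0,0]]], "claw": 1, "newtons": 80}}

```text
t: 3.8
tool_pos: [0.4278, 0.3568, 0.0612]
ee_rot: [3.14, -0.003, 1.642]
wrist_force: [-0.2, 0.4, -0.7]
finger_gap: 0.269
```

Gripped: the gap of 23 mm roughly matches the 24 mm grip. Lifting.

Call:
{"method": "jog_arm", "body": {"deltas": [[[0,0,0.2],[0,0,0]],[[0,0,0.3],[0,0,0]],[[0,0,0.4],[0,0,0]],[[0,0,0.4],[0,0,0]],[[0,0,0.3],[0,0,0]],[[0,0,0.2],[0,0,0]],[[0,0,0],[0,0,0]],[[0,0,0],[0,0,0]]]}}

```text
t: 4.6
tool_pos: [0.4261, 0.3557, 0.1566]
ee_rot: [-3.141, -0.001, 1.642]
wrist_force: [-0.2, 0.3, -3.7]
finger_gap: 0.27
```

```bash
python3 - <<'E'
from h import *
t=capture('top');s=capture('side');print(state())
crop(t,130,150,270,270,5,'t2.png');crop(s,200,200,400,390,4,'s2.png')
E
```

```text
{'t': 4.7, 'qpos': array([ 5.47975933e-01,  3.47191114e-01, -1.31794593e-01,  1.09268712e+00,
        1.50642513e-03,  2.04764356e+00]), 'dq': array([ 0.00031043,  0.00608719, -0.00448063, -0.00177768,  0.00114597,
       -0.00170879]), 'effort': array([ 1.50676968e-02, -7.24673080e+01,  3.83824253e+01,  8.79379967e-02,
        8.21456721e-03, -7.26383996e-05]), 'tool_pos': array([0.42604663, 0.35565891, 0.15621094]), 'ee_rot': array([-3.14012251e+00, -9.36081876e-04,  1.64192368e+00]), 'wrist_force': array([ 0.21971165, -0.68592406, -3.73207194]), 'torque': array([ 0.01925326,  0.03549243, -0.02258652]), 'finger_gap': 0.276047959153868}
```

View pics/s2.png

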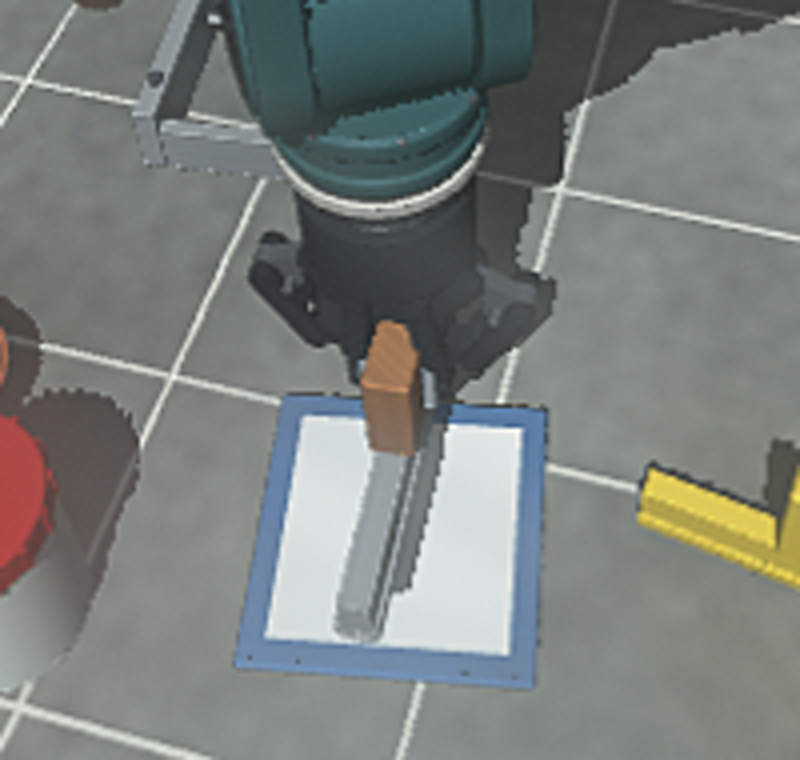

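The bar is held upright, with a weight reading of −3.7 N. I carry it to about 190 mm in front of the holder.

Call:
{"method": "jog_arm", "body": {"deltas": [[[0.04,-0.4,0],[0,0,0.03]],[[0.04,-0.5,0],[0,0,0.03]],[[0.04,-0.5,0],[0,0,0.03]],[[0.04,-0.5,0],[0,0,0.03]],[[0.04,-0.5,0],[0,0,0.03]],[[0.04,-0.5,0],[0,0,0.03]],[[0.04,-0.5,0],[0,0,0.03]],[[0.04,-0.5,0],[0,0,0.03]],[[0.04,-0.5,0],[0,0,0.03]],[[0.04,-0.5,0],[0,0,0.03]]]}}

```text
t: 5.7
tool_pos: [0.4419, 0.1032, 0.1489]
ee_rot: [-3.129, 0.001, 1.684]
wrist_force: [0.5, -0.1, -3.8]
finger_gap: 0.272
```

Call:
{"method": "jog_arm", "body": {"deltas": [[[0.04,-0.5,0],[0,0,0]],[[0.04,-0.5,0],[0,0,0]],[[0.04,-0.5,0],[0,0,0]],[[0.0,-0.5,0],[0,0,0]],[[0,-0.3,0],[0,0,0]],[[0,0,0],[0,0,0]],[[0,0,0],[0,0,0]]]}}

```text
t: 6.4
tool_pos: [0.4454, -0.0187, 0.1449]
ee_rot: [-3.123, -0.001, 1.68]
wrist_force: [-0.2, 0.5, -3.0]
finger_gap: 0.271
```

Call:
{"method": "jog_arm", "body": {"deltas": [[[0.18,-0.19,-0.2],[0.02,-0.15,0]],[[0,0,-0.3],[0,0,0]],[[0,0,-0.2],[0,0,0]],[[0,0,-0.1],[0,0,0]],[[0,0,0],[0,0,0]],[[0,0,0],[0,0,0]]]}}

```text
t: 7.0
tool_pos: [0.4541, -0.0247, 0.103]
ee_rot: [-3.14, -0.002, 1.684]
wrist_force: [-0.5, -0.2, -3.1]
finger_gap: 0.273
```

```bash
python3 - <<'E'
from h import *
t=capture('top');s=capture('side');print(state()['tool_pos'],state()['ee_rot'])
crop(t,250,120,390,240,5,'t3.png');crop(s,210,130,370,270,5,'s3.png')
E
```

```text
[ 0.45428634 -0.0249265   0.10314785] [-3.14055711e+00 -2.20667595e-03  1.68417844e+00]
```

View pics/s3.png

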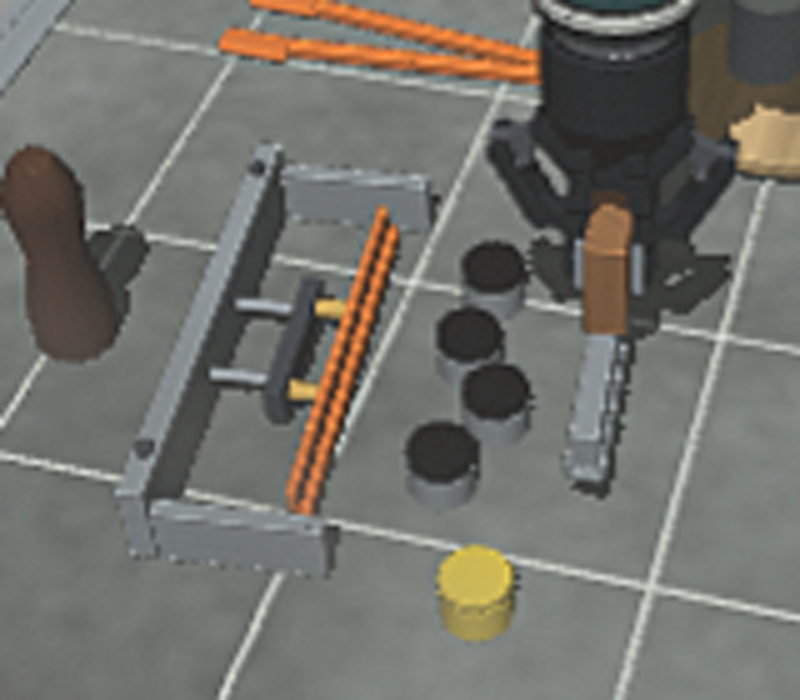

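View pics/t3.png

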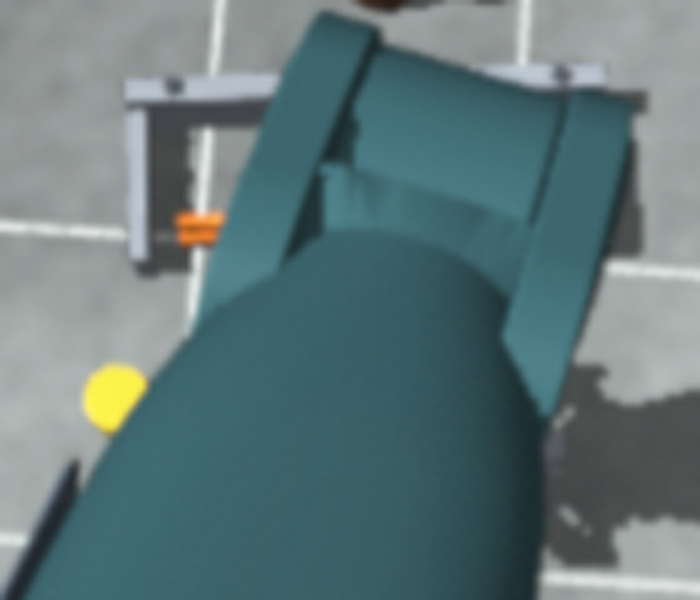

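The bar is behind the four tins with the yellow tin well to the side. I lower it to about 4 mm above the ledge.

Call:
{"method": "jog_arm", "body": {"deltas": [[[0,0,-0.3],[0,0,-0.04]],[[0,0,-0.3],[0,0,0]],[[0,0,-0.2],[0,0,0]],[[0,0,-0.1],[0,0,0]],[[0,0,0],[0,0,0]],[[0,0,0],[0,0,0]]]}}

```text
t: 7.7
tool_pos: [0.4561, -0.0252, 0.059]
ee_rot: [3.138, -0.001, 1.679]
wrist_force: [-0.3, 0.8, -3.2]
finger_gap: 0.27
```

Call:
{"method": "jog_arm", "body": {"deltas": [[[0,0,-0.09],[0,0.03,0]],[[0,0,0],[0,0,0]],[[0,0,0],[0,0,0]]]}}

```text
t: 8.0
tool_pos: [0.4568, -0.0253, 0.0551]
ee_rot: [3.141, -0.001, 1.679]
wrist_force: [0.4, -0.1, -3.0]
finger_gap: 0.274
```

```bash
python3 - <<'E'
from h import *
s=capture('side');print(state()['tool_pos'],state()['ee_rot'],state()['wrist_force'])
crop(s,210,130,370,270,5,'s4.png')
E
```

```text
[ 0.45677332 -0.02534481  0.05508935] [ 3.14076733e+00 -5.41147146e-04  1.67943612e+00] [-0.387267   -0.34397317 -3.40492985]
```

View pics/s4.png

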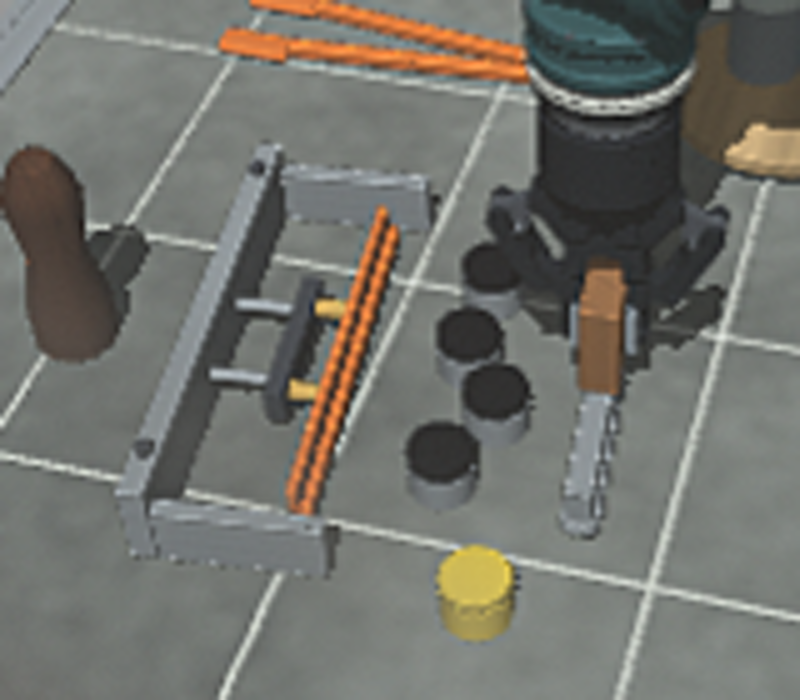

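Call:
{"method": "jog_arm", "body": {"deltas": [[[0.08,0.009,0],[0,0,0]],[[0.08,0.009,0],[0,0,0]],[[0.08,0.009,0],[0,0,0]],[[0.08,0.009,0],[0,0,0]],[[0.08,0.009,0],[0,0,0]],[[0.08,0.009,0],[0,0,0]],[[0.08,0.009,0],[0,0,0]]]}}

```text
t: 8.75
tool_pos: [0.4874, -0.0219, 0.0553]
ee_rot: [3.14, -0.0, 1.679]
wrist_force: [-0.6, 0.5, -3.7]
finger_gap: 0.271
```

Call:
{"method": "jog_arm", "body": {"deltas": [[[0.07,0.007,0],[0,0,0]],[[0.07,0.007,0],[0,0,0]],[[0.07,0.007,0],[0,0,0]],[[0.07,0.007,0],[0,0,0]],[[0.07,0.007,0],[0,0,0]],[[0.07,0.007,0],[0,0,0]],[[0.07,0.007,0],[0,0,0]],[[0.07,0.007,0],[0,0,0]],[[0.07,0.007,0],[0,0,0]],[[0.07,0.007,0],[0,0,0]]]}}

```text
t: 9.75
tool_pos: [0.5242, -0.0181, 0.0549]
ee_rot: [-3.14, -0.001, 1.679]
wrist_force: [-1.7, -0.3, -2.9]
finger_gap: 0.268
```

```bash
python3 - <<'E'
from h import *
s=capture('side');print(state()['tool_pos'],state()['ee_rot'],state()['wrist_force'])
crop(s,210,130,370,270,5,'s5.png')
E
```

```text
[ 0.52486348 -0.01804505  0.0548684 ] [-3.14077004e+00 -6.65645902e-04  1.67932444e+00] [-1.01930243  0.17298889 -3.05457897]
```

View pics/s5.png

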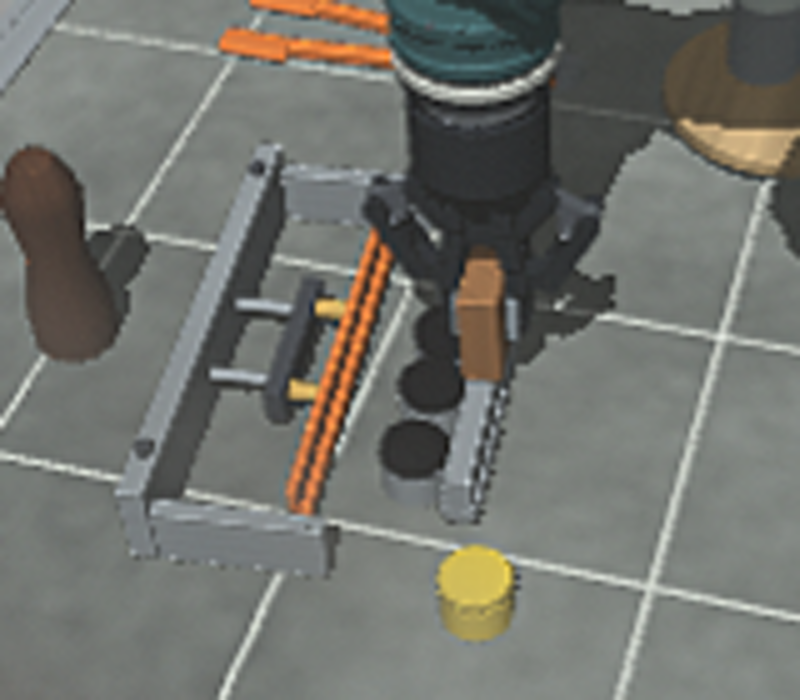

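The row is upright against the bar with the yellow tin clear. About 30 mm is left, so I go slower.

Call:
{"method": "jog_arm", "body": {"deltas": [[[0.04,0.004,0],[0,0,0]],[[0.04,0.004,0],[0,0,0]],[[0.04,0.004,0],[0,0,0]],[[0.04,0.004,0],[0,0,0]],[[0.04,0.004,0],[0,0,0]],[[0.04,0.004,0],[0,0,0]],[[0.04,0.004,0],[0,0,0]],[[0.04,0.004,0],[0,0,0]],[[0.04,0.004,0],[0,0,0]],[[0.04,0.004,0],[0,0,0]]]}}

```text
t: 10.8
tool_pos: [0.5462, -0.0158, 0.0548]
ee_rot: [-3.14, -0.001, 1.679]
wrist_force: [-1.8, -0.2, -3.6]
finger_gap: 0.275
```

```bash
python3 - <<'E'
from h import *
s=capture('side');print(state()['tool_pos'],state()['ee_rot'],state()['wrist_force'],state()['torque'])
crop(s,210,130,370,270,5,'s6.png')
E
```

```text
[ 0.54657704 -0.01586286  0.05482107] [-3.14061221e+00 -7.44505260e-04  1.67927324e+00] [-0.34761116 -0.34579733 -3.46512166] [-0.04583911  0.26655451 -0.0194641 ]
```

View pics/s6.png

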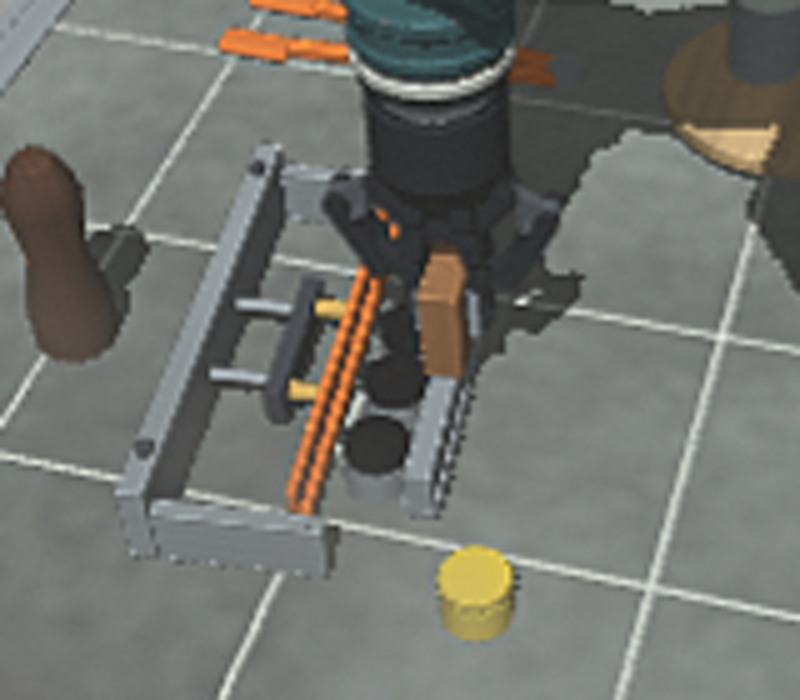

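About 8 mm of gap is left. I advance in 1 mm rows.

Call:
{"method": "jog_arm", "body": {"deltas": [[[0.02,0.002,0],[0,0,0]],[[0.02,0.002,0],[0,0,0]],[[0.02,0.002,0],[0,0,0]],[[0.02,0.002,0],[0,0,0]],[[0.02,0.002,0],[0,0,0]]]}}

```text
t: 11.35
tool_pos: [0.5518, -0.0153, 0.0548]
ee_rot: [-3.14, -0.001, 1.679]
wrist_force: [-1.3, -0.1, -2.7]
finger_gap: 0.272
```

Call:
{"method": "jog_arm", "body": {"deltas": [[[0.02,0.002,0],[0,0,0]],[[0.02,0.002,0],[0,0,0]]]}}

```text
t: 11.55
tool_pos: [0.5539, -0.0151, 0.0548]
ee_rot: [-3.14, -0.001, 1.679]
wrist_force: [-2.2, -0.6, -1.5]
finger_gap: 0.279
```

Call:
{"method": "jog_arm", "body": {"deltas": [[[0.02,0.002,0],[0,0,0]]]}}

```text
t: 11.65
tool_pos: [0.555, -0.015, 0.0548]
ee_rot: [-3.14, -0.001, 1.679]
wrist_force: [-3.7, -0.6, -1.7]
finger_gap: 0.271
```

Call:
{"method": "jog_arm", "body": {"deltas": [[[0.02,0.002,0],[0,0,0]]]}}

```text
t: 11.75
tool_pos: [0.5555, -0.0149, 0.0547]
ee_rot: [-3.139, -0.001, 1.679]
wrist_force: [-6.8, -1.3, -1.8]
finger_gap: 0.27
```

Call:
{"method": "jog_arm", "body": {"deltas": [[[0.012,0.001,0],[0,0,0]]]}}

```text
t: 11.85
tool_pos: [0.5556, -0.0148, 0.0545]
ee_rot: [-3.138, -0.001, 1.679]
wrist_force: [-4.5, -0.6, -1.5]
finger_gap: 0.271
```

```bash
python3 - <<'E'
from h import *
s=capture('side');a=state();print(a['tool_pos'],a['ee_rot'],a['wrist_force'],a['torque'])
crop(s,210,130,370,270,5,'s7.png')
E
```

```text
[ 0.55558259 -0.0148097   0.05442486] [-3.13777337e+00 -8.10943557e-04  1.67923426e+00] [-5.46084637 -1.26309219 -2.25937078] [-0.15825396  1.16198938  0.04619362]
```

View pics/s7.png

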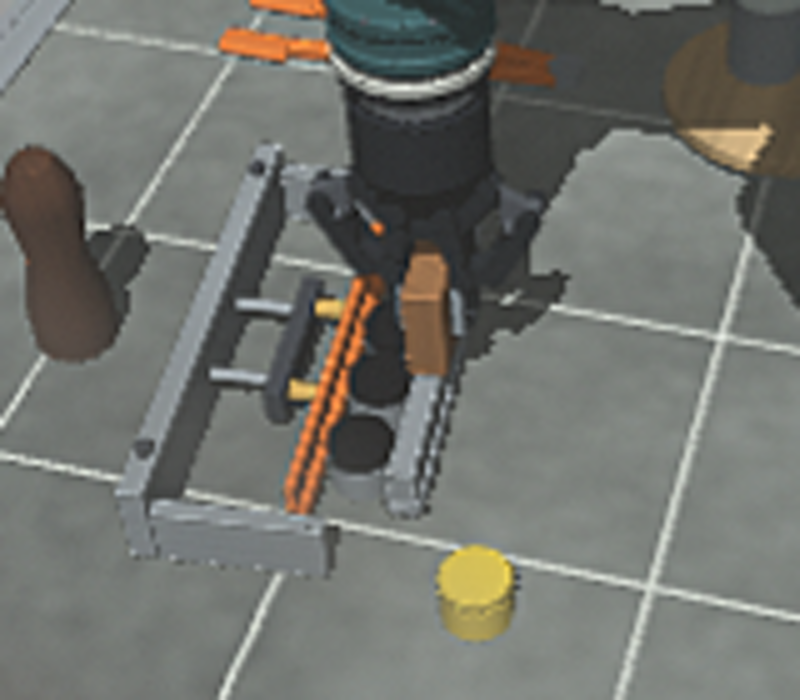

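Call:
{"method": "jog_arm", "body": {"deltas": [[[0.02,0.002,0],[0,0,0]]]}}

```text
t: 12.0
tool_pos: [0.5557, -0.0147, 0.0542]
ee_rot: [-3.136, -0.001, 1.679]
wrist_force: [-6.5, -1.5, -0.7]
finger_gap: 0.277
```

Call:
{"method": "jog_arm", "body": {"deltas": [[[0.02,0.002,0],[0,0,0]]]}}

```text
t: 12.1
tool_pos: [0.5558, -0.0146, 0.054]
ee_rot: [-3.134, -0.001, 1.679]
wrist_force: [-6.6, -1.6, -2.1]
finger_gap: 0.272
```

```bash
python3 - <<'E'
from h import *
a=state();print(a['tool_pos'],a['ee_rot'],a['wrist_force'],a['torque'])
E
```

```text
[ 0.55581445 -0.01462586  0.05395433] [-3.13411001e+00 -8.34440258e-04  1.67914890e+00] [-6.63755906 -1.57268019 -2.12256541] [-0.31553259  1.60917976 -0.00915397]
```

Call:
{"method": "jog_arm", "body": {"deltas": [[[0.025,0.002,0.015],[0,-0.05,0]]]}}

```text
t: 12.2
tool_pos: [0.5561, -0.0145, 0.0542]
ee_rot: [-3.138, -0.0, 1.679]
wrist_force: [-6.1, -0.3, -5.4]
finger_gap: 0.273
```

```bash
python3 - <<'E'
from h import *
a=state();print(a['tool_pos'],a['ee_rot'],a['wrist_force'],a['torque'])
E
```

```text
[ 0.55605081 -0.01454026  0.05418225] [-3.13770047e+00 -4.17933518e-04  1.67896484e+00] [-6.07997136 -0.33594553 -5.37966742] [-0.12226042  1.57539453  0.03167715]
```

Call:
{"method": "jog_arm", "body": {"deltas": [[[0.03,0.003,0],[0,-0.04,0]]]}}

```text
t: 12.3
tool_pos: [0.5562, -0.0143, 0.0537]
ee_rot: [-3.14, -0.0, 1.679]
wrist_force: [-10.2, -2.0, -0.2]
finger_gap: 0.272
```

Call:
{"method": "jog_arm", "body": {"deltas": [[[0.03,0.003,0],[0,-0.03,0]]]}}

```text
t: 12.4
tool_pos: [0.5561, -0.0141, 0.0532]
ee_rot: [-3.14, 0.0, 1.679]
wrist_force: [-9.2, -2.9, -0.2]
finger_gap: 0.275
```

```bash
python3 - <<'E'
from h import *
a=state();print(a['tool_pos'],a['ee_rot'],a['wrist_force'],a['torque'])
E
```

```text
[ 0.55614712 -0.01414515  0.0532117 ] [-3.14038484e+00  2.16352392e-04  1.67887737e+00] [-9.19562064 -2.94569312 -0.2083535 ] [-0.45775301  2.34863837  0.06955602]
```

Call:
{"method": "jog_arm", "body": {"deltas": [[[0.02,-0.004,0.008],[0,-0.01,0]]]}}

```text
t: 12.5
tool_pos: [0.556, -0.0142, 0.0532]
ee_rot: [-3.139, 0.0, 1.679]
wrist_force: [-4.8, -0.5, -4.6]
finger_gap: 0.268
```

Call:
{"method": "jog_arm", "body": {"deltas": [[[0.02,-0.004,0.008],[0,-0.01,0]]]}}

```text
t: 12.6
tool_pos: [0.556, -0.0143, 0.0532]
ee_rot: [-3.139, -0.0, 1.679]
wrist_force: [-5.1, -0.4, -4.5]
finger_gap: 0.273
```

```bash
python3 - <<'E'
from h import *
a=state();print(a['tool_pos'],a['ee_rot'],a['wrist_force'],a['torque'])
s=capture('side');a=state();print(a['tool_pos'],a['ee_rot'],a['wrist_force'],a['torque'])
crop(s,210,130,370,270,5,'s8.png')
E
```

```text
[ 0.55602654 -0.01430603  0.05322048] [-3.13862218e+00 -2.29782355e-04  1.67888629e+00] [-5.13277393 -0.3710091  -4.54517558] [-0.02676099  1.33000842  0.01232738]
[ 0.55602438 -0.01433214  0.05318516] [-3.13848248e+00 -2.11596703e-04  1.67886142e+00] [-6.15700588  0.2579521  -3.95201056] [-0.08723427  1.39130499  0.06314284]
```

View pics/s8.png

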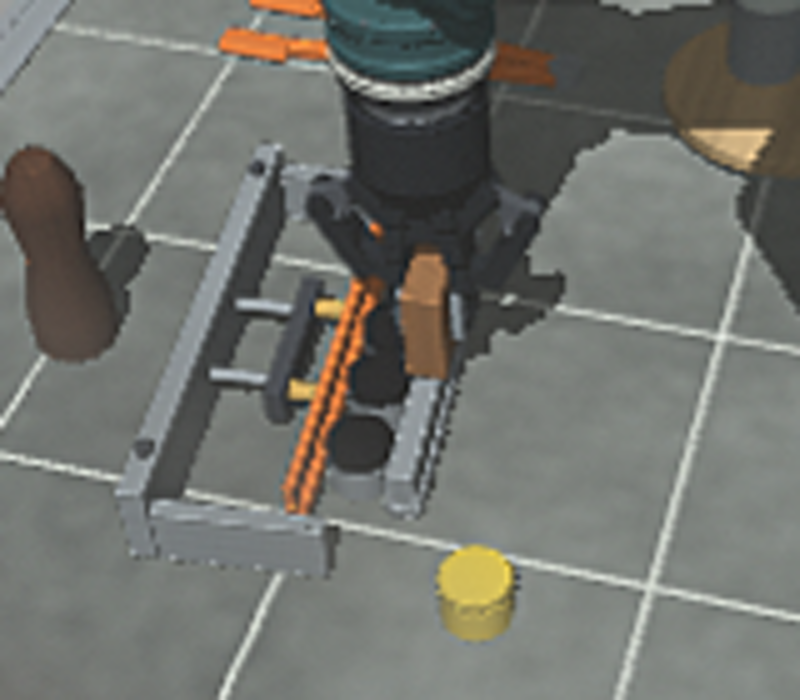

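Call:
{"method": "jog_arm", "body": {"deltas": [[[0.03,0,0.003],[0,-0.025,0]]]}}

```text
t: 12.75
tool_pos: [0.5561, -0.0143, 0.0529]
ee_rot: [-3.139, -0.0, 1.679]
wrist_force: [-9.8, -0.9, -0.4]
finger_gap: 0.274
```

Call:
{"method": "jog_arm", "body": {"deltas": [[[0.032,0,0.003],[0,-0.025,0]]]}}

```text
t: 12.85
tool_pos: [0.5562, -0.0143, 0.0526]
ee_rot: [-3.139, 0.0, 1.679]
wrist_force: [-9.7, -2.0, -0.2]
finger_gap: 0.273
```

```bash
python3 - <<'E'
from h import *
a=state();print(a['tool_pos'],a['ee_rot'],a['wrist_force'],a['torque'])
E
```

```text
[ 0.55616672 -0.01426177  0.05260564] [-3.13855772e+00  7.27564402e-05  1.67878143e+00] [-9.73781668 -1.96480026 -0.16957489] [-0.35933868  2.37259687  0.05698141]
```

About 9.8 N of push now. I hold it.

Call:
{"method": "jog_arm", "body": {"deltas": [[[0.032,0,0.004],[0,-0.025,0]],[[0.032,0,0.004],[0,-0.025,0]],[[0.032,0,0.004],[0,-0.025,0]]]}}

```text
t: 13.15
tool_pos: [0.5561, -0.0141, 0.0518]
ee_rot: [-3.138, 0.001, 1.679]
wrist_force: [-8.9, -1.4, -1.4]
finger_gap: 0.272
```

```bash
python3 - <<'E'
from h import *
a=state();print(a['tool_pos'],a['ee_rot'],a['wrist_force'],a['torque'])
E
```

```text
[ 0.55614045 -0.01412722  0.05182762] [-3.13802521e+00  5.50905794e-04  1.67866234e+00] [-8.85748833 -1.37382981 -1.4493568 ] [-0.30594959  2.24561577  0.05628542]
```

Call:
{"method": "jog_arm", "body": {"deltas": [[[0.036,0,0.006],[0,-0.03,0]],[[0.036,0,0.006],[0,-0.03,0]]]}}

```text
t: 13.35
tool_pos: [0.5562, -0.0141, 0.0514]
ee_rot: [-3.138, 0.001, 1.678]
wrist_force: [-10.4, -0.8, -0.1]
finger_gap: 0.271
```

Call:
{"method": "jog_arm", "body": {"deltas": [[[0.038,0,0.006],[0,-0.03,0]],[[0.038,0,0.006],[0,-0.03,0]]]}}

```text
t: 13.55
tool_pos: [0.5562, -0.014, 0.0509]
ee_rot: [-3.138, 0.001, 1.678]
wrist_force: [-10.6, -1.3, 0.4]
finger_gap: 0.271
```

```bash
python3 - <<'E'
from h import *
a=state();print(a['tool_pos'],a['ee_rot'],a['wrist_force'],a['torque'])
s=capture('side');a=state();print(a['tool_pos'],a['ee_rot'],a['wrist_force'],a['torque'])
crop(s,260,170,310,240,8,'s9.png')
o=cv2.imread('pics/side0.png')[:,:,::-1];crop(o,260,170,310,240,8,'s9o.png')
cv2.imwrite('pics/s9c.png',np.hstack([cv2.imread('pics/s9.png'),cv2.imread('pics/s9o.png')]))
E
```

```text
[ 0.55622822 -0.01397444  0.05091946] [-3.13798962e+00  1.25719026e-03  1.67821536e+00] [-10.62343049  -1.2732809    0.40246407] [-0.37548632  2.49656775  0.00797225]
[ 0.5562103  -0.01399924  0.05088983] [-3.13793201e+00  1.30968246e-03  1.67821994e+00] [-10.59113172  -1.92044333  -0.16931282] [-0.40413337  2.50701883 -0.0075999 ]
```

View pics/s9c.png

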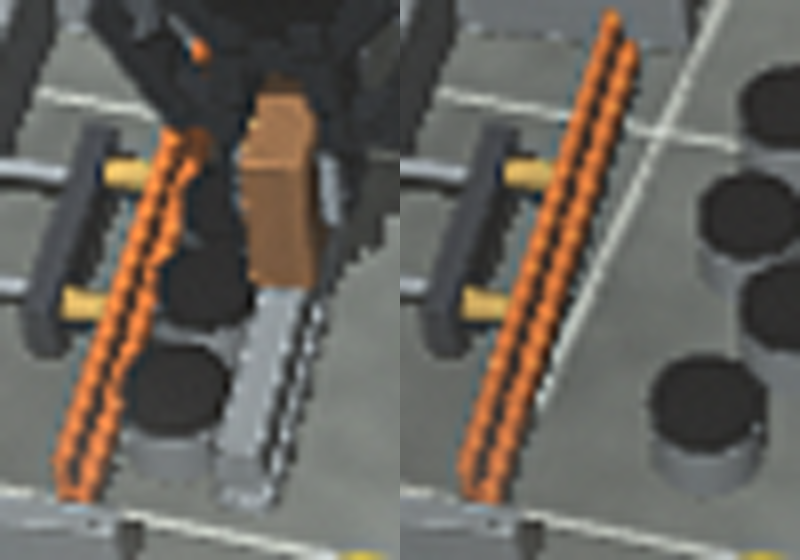

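The rail has shifted evenly by about 1 px, and tins 0–2 visibly overlap it. The moment about z is near zero, so the load is balanced. I keep holding.

Call:
{"method": "jog_arm", "body": {"deltas": [[[0.038,0,0.008],[0,-0.03,0]],[[0.038,0,0.008],[0,-0.03,0]],[[0.038,0,0.008],[0,-0.03,0]]]}}

```text
t: 13.9
tool_pos: [0.5563, -0.0139, 0.0505]
ee_rot: [-3.138, 0.002, 1.678]
wrist_force: [-10.7, -1.1, -0.6]
finger_gap: 0.269
```

Call:
{"method": "jog_arm", "body": {"deltas": [[[0.039,0,0.009],[0,-0.03,0]],[[0.039,0,0.009],[0,-0.03,0]],[[0.039,0,0.009],[0,-0.03,0]]]}}

```text
t: 14.2
tool_pos: [0.5563, -0.0138, 0.0502]
ee_rot: [-3.137, 0.003, 1.678]
wrist_force: [-10.4, -2.8, 0.7]
finger_gap: 0.273
```

```bash
python3 - <<'E'
from h import *
a=state();print(a['tool_pos'],a['ee_rot'],a['wrist_force'],a['torque'])
E
```

```text
[ 0.55628904 -0.01384368  0.05021834] [-3.13696984e+00  2.53138169e-03  1.67757759e+00] [-10.43242342  -2.79423968   0.68897874] [-0.35742877  2.55042233  0.06198277]
```

Call:
{"method": "jog_arm", "body": {"deltas": [[[0.034,-0.003,0.012],[0,-0.03,0.01]],[[0.036,-0.003,0.012],[0.01,-0.03,0.01]]]}}

```text
t: 14.4
tool_pos: [0.5563, -0.0139, 0.0502]
ee_rot: [-3.137, 0.001, 1.68]
wrist_force: [-9.5, -1.4, -2.1]
finger_gap: 0.27
```

```bash
python3 - <<'E'
from h import *
a=state();print(a['tool_pos'],a['ee_rot'],a['wrist_force'],a['torque'])
E
```

```text
[ 0.55633706 -0.0138517   0.05024272] [-3.13746643e+00  1.30006770e-03  1.67992764e+00] [-9.48522376 -1.42023254 -2.11646234] [-0.29777288  2.24414601 -0.13998473]
```

Call:
{"method": "jog_arm", "body": {"deltas": [[[0.038,0,0.01],[0,-0.03,-0.008]],[[0.038,0,0.01],[0,-0.03,-0.004]],[[0.038,0,0.01],[0,-0.03,0]]]}}

```text
t: 14.7
tool_pos: [0.5564, -0.0139, 0.0501]
ee_rot: [-3.137, 0.002, 1.678]
wrist_force: [-10.2, -1.7, -0.3]
finger_gap: 0.27
```

```bash
python3 - <<'E'
from h import *
a=state();print(a['tool_pos'],a['ee_rot'],a['wrist_force'],a['torque'])
E
```

```text
[ 0.55637948 -0.01387108  0.05005563] [-3.13702066e+00  2.00131559e-03  1.67810099e+00] [-10.22722598  -1.69294751  -0.25467013] [-0.36939141  2.48833973  0.07772182]
```

Call:
{"method": "jog_arm", "body": {"deltas": [[[0.04,0,0.01],[0,-0.03,0.004]],[[0.04,0,0.01],[0,-0.03,0.003]],[[0.04,0,0.01],[0,-0.03,0.003]],[[0.04,0,0.01],[0,-0.03,0.003]]]}}

```text
t: 15.1
tool_pos: [0.5564, -0.0138, 0.0499]
ee_rot: [-3.136, 0.003, 1.679]
wrist_force: [-11.4, -1.8, 0.1]
finger_gap: 0.273
```

```bash
python3 - <<'E'
from h import *
a=state();print(a['tool_pos'],a['ee_rot'],a['wrist_force'],a['torque'])
E
```

```text
[ 0.55642873 -0.01375835  0.04986112] [-3.13576771e+00  2.82855567e-03  1.67913209e+00] [-11.381405    -1.78112899   0.14424552] [-0.38410818  2.61066093  0.01764566]
```

Call:
{"method": "jog_arm", "body": {"deltas": [[[0.04,0,0.01],[0,-0.03,0.003]],[[0.04,0,0.01],[0,-0.03,0.003]],[[0.04,0,0.01],[0,-0.03,0.003]],[[0.04,0,0.01],[0,-0.03,0.003]]]}}

```text
t: 15.5
tool_pos: [0.5566, -0.0138, 0.0498]
ee_rot: [-3.135, 0.004, 1.68]
wrist_force: [-11.0, -2.7, 1.5]
finger_gap: 0.273
```

```bash
python3 - <<'E'
from h import *
a=state();print(a['tool_pos'],a['ee_rot'],a['wrist_force'],a['torque'])
E
```

```text
[ 0.55656689 -0.01377848  0.04979671] [-3.13470017  0.00382708  1.67976266] [-10.99715152  -2.65525182   1.46382242] [-0.37560977  2.64298366 -0.03199923]
```

Held 10–11.4 N, balanced, for over 1.5 s. Now I ease off straight back.

Call:
{"method": "jog_arm", "body": {"deltas": [[[0.025,0,0.006],[0,0,0]],[[0.01,0,0.006],[0,0,0]],[[-0.005,0,0.01],[0,0,0]],[[-0.02,-0.002,0.005],[0,0,0]],[[-0.03,-0.003,0],[0,0,0]],[[-0.04,-0.004,0],[0,0,0]],[[-0.05,-0.005,0],[0,0,0]],[[-0.05,-0.005,0],[0,0,0]]]}}

```text
t: 16.3
tool_pos: [0.5478, -0.0148, 0.0511]
ee_rot: [-3.134, 0.004, 1.68]
wrist_force: [-0.1, 0.9, -3.5]
finger_gap: 0.272
```

```bash
python3 - <<'E'
from h import *
s=capture('side');a=state();print(a['tool_pos'],a['ee_rot'],a['wrist_force'],a['torque'])
crop(s,210,130,370,270,5,'s10.png')
E
```

```text
[ 0.54732863 -0.01481872  0.05107602] [-3.1337933   0.0037473   1.67955169] [ 0.68368729  0.14490152 -4.09696236] [ 0.06897219  0.02064747 -0.07674374]
```

View pics/s10.png

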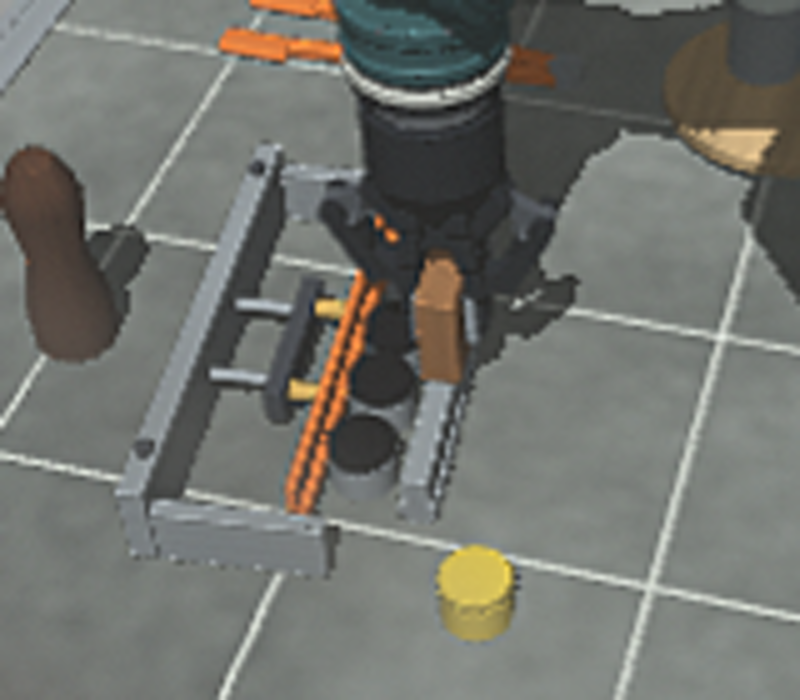

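The bar has separated and the tins stand at the rail. I back off and straighten the bar.

Call:
{"method": "jog_arm", "body": {"deltas": [[[-0.1,-0.011,0.02],[0,0,0]],[[-0.1,-0.011,0],[0.03,-0.06,0]],[[-0.2,-0.02,0],[0,0,0]],[[-0.2,-0.02,0],[0,0,0]],[[-0.2,-0.02,0],[0,0,0]],[[-0.2,-0.02,0.1],[0,0,0]],[[-0.2,-0.02,0.2],[0,0,0]],[[-0.2,0,0.4],[0,0,0]],[[-0.2,0,0.4],[0,0,0]],[[0,0,0.4],[0,0,0]]]}}

```text
t: 17.35
tool_pos: [0.4567, -0.0211, 0.1301]
ee_rot: [-3.138, -0.0, 1.679]
wrist_force: [-0.1, -0.1, -3.2]
finger_gap: 0.27
```

Call:
{"method": "jog_arm", "body": {"deltas": [[[0,0,0.4],[0,0,0]],[[0,0,0.3],[0,0,0]],[[0,0,0],[0,0,0]]]}}

```text
t: 17.65
tool_pos: [0.4557, -0.0214, 0.1712]
ee_rot: [3.14, 0.002, 1.679]
wrist_force: [-0.1, -0.4, -3.5]
finger_gap: 0.271
```

Call:
{"method": "jog_arm", "body": {"deltas": [[[-0.03,0.4,0],[0,0,0]],[[-0.03,0.5,0],[0,0,0]],[[-0.03,0.5,0],[0,0,0]],[[-0.03,0.5,0],[0,0,0]],[[-0.03,0.5,0],[0,0,0]],[[-0.03,0.5,0],[0,0,0]],[[-0.03,0.5,0],[0,0,0]],[[-0.03,0.5,0],[0,0,0]],[[-0.03,0.5,0],[0,0,0]],[[-0.03,0.5,0],[0,0,0]]]}}

```text
t: 18.65
tool_pos: [0.4343, 0.2288, 0.1683]
ee_rot: [-3.142, 0.003, 1.673]
wrist_force: [-0.2, 0.6, -2.7]
finger_gap: 0.271
```

Call:
{"method": "jog_arm", "body": {"deltas": [[[-0.03,0.5,0],[0,0,0]],[[-0.03,0.5,0],[0,0,0]],[[-0.03,0.5,0],[0,0,0]],[[0,0.5,0],[0,0,0]],[[0,0.3,0],[0,0,0]],[[0,0,0],[0,0,0]],[[0,0,0],[0,0,0]]]}}

```text
t: 19.35
tool_pos: [0.4255, 0.3485, 0.1649]
ee_rot: [-3.137, 0.005, 1.677]
wrist_force: [0.3, -0.6, -3.1]
finger_gap: 0.272
```

Call:
{"method": "jog_arm", "body": {"deltas": [[[0.15,0.27,0],[0.04,-0.04,0]],[[0,0,-0.3],[0,0,0]],[[0,0,-0.4],[0,0,0]],[[0,0,-0.4],[0,0,0]],[[0,0,-0.3],[0,0,0]],[[0,0,-0.1],[0,0,0]],[[0,0,0],[0,0,0]],[[0,0,0],[0,0,0]]]}}

```text
t: 20.15
tool_pos: [0.4376, 0.3605, 0.0889]
ee_rot: [3.136, -0.002, 1.671]
wrist_force: [-0.2, 0.3, -3.1]
finger_gap: 0.269
```

```bash
python3 - <<'E'
from h import *
t=capture('top');s=capture('side');print(state()['tool_pos'],state()['ee_rot'])
crop(t,255,120,385,215,6,'t11.png');crop(s,200,200,400,390,4,'s11.png')
E
```

```text
[0.43760327 0.36062012 0.08909887] [ 3.13547019e+00 -1.72008552e-03  1.67075275e+00]
```

View pics/s11.png

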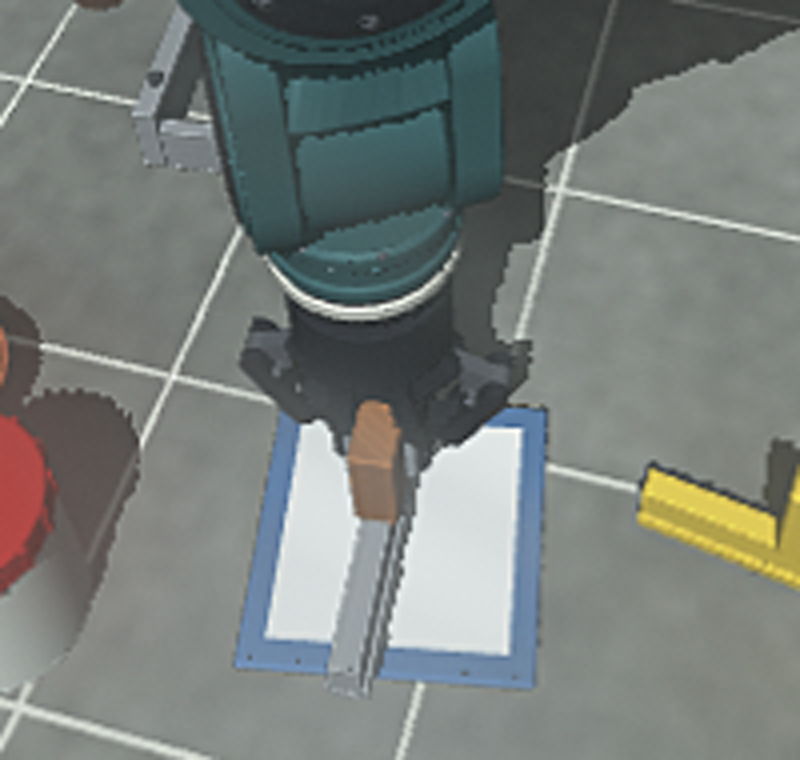

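View pics/t11.png

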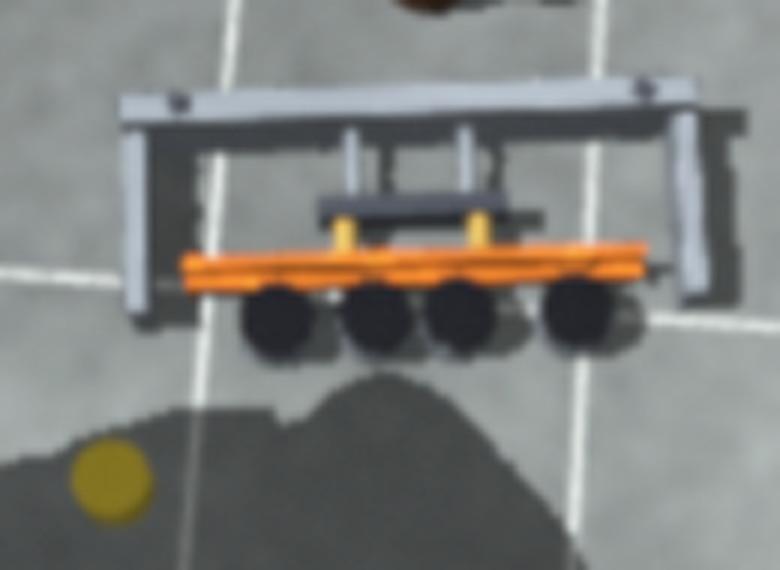

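In the top view the four lids, crop (278,321), (377,317), (461,314) and (580,312), stand in line at the rail. The yellow tin hasn't moved. Now I set the bar down.

Call:
{"method": "jog_arm", "body": {"deltas": [[[-0.07,0.02,-0.15],[-0.01,0.05,0]],[[0,0,-0.15],[0,0,0]],[[0,0,-0.1],[0,0,0]],[[0,0,0],[0,0,0]],[[0,0,0],[0,0,0]]]}}

```text
t: 20.75
tool_pos: [0.4341, 0.3621, 0.0683]
ee_rot: [3.141, -0.002, 1.671]
wrist_force: [-0.6, -0.4, -3.3]
finger_gap: 0.276
```

Call:
{"method": "jog_arm", "body": {"deltas": [[[0,0,-0.03],[0,0,0]],[[0,0,-0.03],[0,0,0]],[[0,0,-0.03],[0,0,0]],[[0,0,0],[0,0,0]]]}}

```text
t: 21.15
tool_pos: [0.4344, 0.3622, 0.0637]
ee_rot: [3.14, -0.002, 1.671]
wrist_force: [0.6, -0.1, -2.6]
finger_gap: 0.272
```

Call:
{"method": "jog_arm", "body": {"deltas": [[[0,0,-0.02],[0,0,0]],[[0,0,-0.02],[0,0,0]]]}}

```text
t: 21.35
tool_pos: [0.4345, 0.3623, 0.0618]
ee_rot: [3.14, -0.002, 1.671]
wrist_force: [0.8, -0.4, -3.6]
finger_gap: 0.27
```

Call:
{"method": "jog_arm", "body": {"deltas": [[[0,0,-0.01],[0,0,0]],[[0,0,-0.01],[0,0,0]]]}}

```text
t: 21.55
tool_pos: [0.4345, 0.3623, 0.0612]
ee_rot: [3.139, -0.002, 1.671]
wrist_force: [-4.0, -3.8, 14.5]
finger_gap: 0.274
```

Call:
{"method": "jog_arm", "body": {"deltas": [[[0,0,-0.01],[0,0,0]],[[0,0,-0.01],[0,0,0]]]}}

```text
t: 21.75
tool_pos: [0.4345, 0.3622, 0.0612]
ee_rot: [3.139, -0.003, 1.671]
wrist_force: [-3.1, -2.2, 4.7]
finger_gap: 0.27
```

Touched down gently at z 0.0612, the same height as at the grasp. Releasing.

Call:
{"method": "jog_arm", "body": {"deltas": [[[0,0,0],[0,0,0]],[[0,0,0],[0,0,0]],[[0,0,0],[0,0,0]],[[0,0,0],[0,0,0]],[[0,0,0],[0,0,0]],[[0,0,0],[0,0,0]],[[0,0,0],[0,0,0]],[[0,0,0],[0,0,0]],[[0,0,0],[0,0,0]]], "claw": 0}}

```text
t: 22.65
tool_pos: [0.4352, 0.3627, 0.0618]
ee_rot: [3.137, -0.003, 1.671]
wrist_force: [-0.2, -0.1, 1.3]
finger_gap: 1.002
```

Call:
{"method": "jog_arm", "body": {"deltas": [[[0,0,0.1],[0,0,0]],[[0,0,0.2],[0,0,0]],[[0,0,0.4],[0,0,0]],[[0,0,0.5],[0,0,0]],[[0,0,0.5],[0,0,0]],[[0,0,0.5],[0,0,0]],[[0,0,0.5],[0,0,0]],[[-0.3,0.2,0.4],[0,0,0]],[[0,0,0],[0,0,0]],[[0,0,0],[0,0,0]]]}}

```text
t: 23.65
tool_pos: [0.4191, 0.3721, 0.2295]
ee_rot: [3.134, -0.005, 1.671]
wrist_force: [0.0, 0.7, -0.1]
finger_gap: 1.001
```

```bash
python3 - <<'E'
from h import *
t=capture('top');s=capture('side');a=state();print(a['t'],a['tool_pos'],a['finger_gap'])
cv2.imwrite('pics/t12.png',t[:,:,::-1]);crop(s,200,140,400,390,3,'s12.png')
E
```

```text
23.75 [0.41901209 0.37188036 0.22887081] 1.0006470270687995
```

View pics/t12.png

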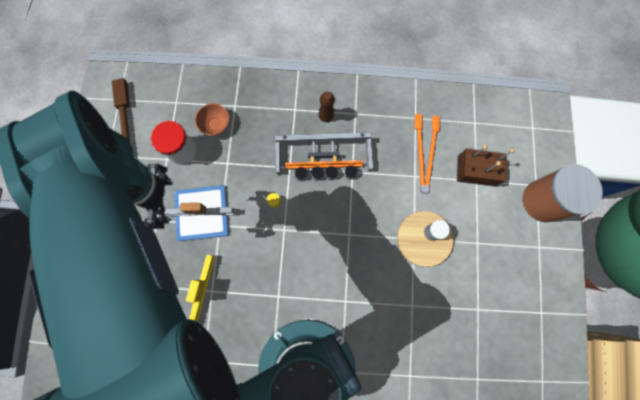

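View pics/s12.png

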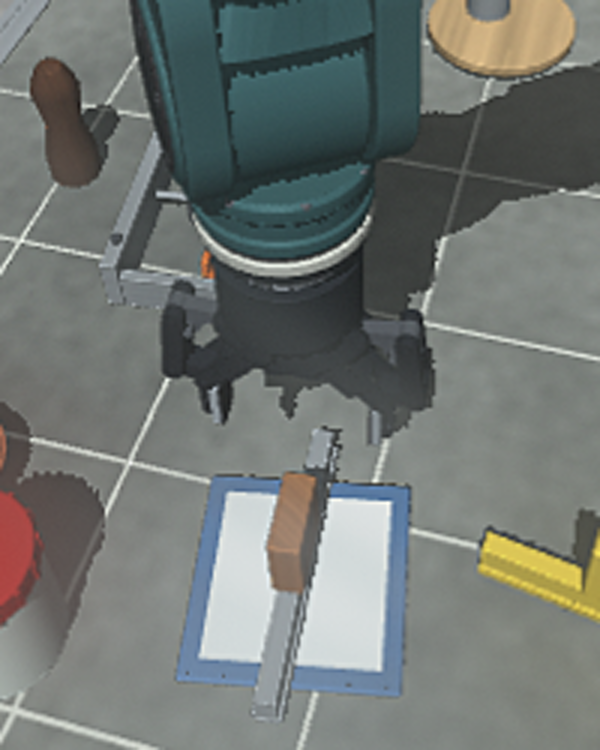

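```bash
python3 - <<'E'
from h import *
c=calibration('top')
a=w(c,(np.array([(278,321),(377,317),(461,314),(580,312)])+.5)/6-.5+[255,120],.032)
th=.107;d=a-[.643,-.005,0]
print((d[:,0]*np.cos(th)+d[:,1]*np.sin(th)).round(4),(-d[:,0]*np.sin(th)+d[:,1]*np.cos(th)).round(4))
print(state()['dq'].round(4))
E
```

```text
[-0.0602 -0.0599 -0.0598 -0.0609] [ 0.0725  0.0216 -0.0217 -0.083 ]
[-0.0034  0.0104 -0.0121 -0.0048 -0.0008 -0.0011]
```

```bash
python3 - <<'E'
from cell import *
print(sign_off()); print(state()['t'])
E
```

```text
the job is handed in; nothing more can be done
None
the job is handed in; nothing more can be done
```

The job is handed in at about 24 s of the 72 s allowed. I gripped the bar by its wooden grip and swept the four black-lidded tins as one row into the holder. I pressed them on the sprung rail for over a second, mostly at 9 to 11.4 N at the wrist. Then I eased off, set the bar back on the trivet, released it and moved the arm clear.

**What the last checks showed:**
- **Tins:** before the bar was set down, all four were upright at the rail, at about x' = −60 mm in the holder's frame and in line within about 1 mm. Sideways they sat between −83 and +73 mm. The last top picture still shows the row at the rail.
- **Bar:** it stands upright near the middle of the trivet. It touched down at the same height as at the grasp, with a peak wrist reading of about 15 N.
- **Bystanders and the yellow look-alikes:** all look unmoved by eye in the last top picture.

**Not certain:**
- **Force on each tin:** I could not measure it. Pictures during the press showed the rail pushed back evenly and tins 0–2 on it, but tin 3 was hidden. The wrist moment about z stayed near zero, apart from a short −0.14 N·m when I turned the bar slightly.
- **Camera disagreement:** the two cameras differed by up to about 5 mm sideways for the tins at the start. The holder's position varied by about 4 mm depending on which points I fitted.

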